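# Torque the lid bolt of a specimen drum with a click wrench

### The job

Pick up the click wrench from its rest, put its ring fully down over the hex bolt in the middle of the specimen drum's lid, and turn it clockwise (seen from above) until the bolt is tight and the handle breaks over with a clear bend. Stop there, do not force the handle on to the end of its break, then let go and leave the wrench sitting on the bolt with its handle still bent. Do not drop the wrench on the table or disturb the bottle, jar and tube rack.

Things in the scene. Friction and masses are not known exactly. Their poses are not given: they have to be found in the camera images.
- wrench_ring (a point): Centre of the click wrench's steel ring, half-way up. Hexagonal through hole 36 mm across flats; ring 14 mm thick, 50 mm outside, underside 7 mm below this point. x points along the unbent handle, square to one flat of the hole; z up on the rest (proper way up). Wrench 240 mm long, about 0.35 kg, balances 85 mm from the ring. Ring and handle undersides are level.
- wrench_grip (a point): Centre of the wrench's red handle, where to grip: 160 mm from the ring's centre, half-way up. Flat-sided bar 24 mm wide, 22 mm high, reaching 85 to 240 mm from the ring's centre. x along the handle, away from the ring; z up. On the rest it is 43 mm above the table with free space below and beside it.
- wrench_handle (a joint): Break-over hinge (vertical) 50 mm from the ring's centre. 0 = straight, grows as the handle bends clockwise from above, stop at 0.40 rad. It holds straight until about 5 N sideways at the grip point, then gives way and bends at that load, which rises no further until the stop. Tripped above 0.10; at the end of its break above 0.34. It stays bent when let go.
- bolt_seat (a point): On the lid bolt's axis at the top of its round flange, 90 mm above the table: the seated ring's underside lies here. Brass hex, 34 mm across flats, 14 mm high (top 4 mm stepped in to 32.4), with a 10 mm lead-in cone on top. x is square to a flat of the hex. Ring play about 6 degrees each way. The bolt turns easily clockwise (under 1 N at the grip) for an unknown 9 to 35 degrees, then stops hard.
- drum: Yellow specimen drum with black bands and a flat aluminium lid, 230 mm across the lid, lid top 85 mm above the table, clamped to the table and immovable. Origin on its axis at the table top. The bolt is in the middle of the lid.
- rest: Grey tool rest, fixed: base plate 290 x 60 x 6 mm with two black blocks 32 mm high, one under the ring, one under the handle 225 mm from it. Origin on the table under the ring's place, x along the wrench.
- spray: White upright bottle with a blue label, 56 mm across, 170 mm high, origin at the centre of its underside. Leave it alone.
- gel_jar: Clear jar with a green lid, 70 mm across, 85 mm high, origin at the centre of its underside. Leave it alone.
- tube_rack: Blue rack with capped tubes, 140 x 70 mm, block 45 mm high, tubes to 93 mm, origin at the centre of its underside. Leave it alone.

How it is judged:
On the way, in this order (a step that is already met when the one before it is completed fails the run):
1. the ring is fully down on the hex bolt with the handle still straight (horizontal distance between wrench_ring and bolt_seat below 0.005 m and z of wrench_ring in the frame of bolt_seat below 0.012 m and angle between wrench_ring's own z axis and vertical below 0.15 rad and value of joint wrench_handle below 0.06 rad), for 0.2 s.
2. the handle breaks over while the ring is on the tight bolt (value of joint wrench_handle above 0.1 rad and horizontal distance between wrench_ring and bolt_seat below 0.005 m and z of wrench_ring in the frame of bolt_seat below 0.012 m), for 0.1 s.
At the end, for the whole second after the job is handed in: The wrench sits on the bolt, let go and at rest: ring centre within 5 mm of the bolt's axis, ring underside within 5 mm of the flange, tilted less than 0.15 rad, handle bent between 0.10 and 0.34 rad (all of step 2 and value of joint wrench_handle below 0.34 rad and angle between wrench_ring's own z axis and vertical below 0.15 rad and velocity of joint wrench_handle between -0.05 and 0.05 rad/s); the robot touches nothing.
It fails at once if the handle is forced on to the end of its break (beyond 0.34 rad): the bolt is overtightened (value of joint wrench_handle above 0.34 rad).
It fails at once if the wrench is dropped: its ring or its grip point comes down near the table (height (world z) of any of wrench_ring, wrench_grip below 0.022 m).
It fails at once if a bystander (bottle, jar or rack) is moved more than 30 mm or tipped over (distance of any of spray, gel_jar, tube_rack from where it was at the start of the episode above 0.03 m or angle between any of spray, gel_jar, tube_rack's own z axis and vertical above 0.4 rad).
It also fails if it takes over 64 s, if anything falls off the work surface, if the arm or the gripper's body presses on something with over 40 N, if the wrist force passes 120 N, or if a joint passes its speed limit or range.

### The arm

A 6-joint arm with a two-finger parallel gripper is mounted at the origin on the work surface. World frame = base frame: x ahead of the robot, y to its left, z up, the work surface at z = 0. Lengths are in m, angles in rad, forces in N, time in s.
With the tool pointing down it reaches from about 0.3 to 0.775 m from the base axis. Payload 14.6 kg.
Tool frame: the origin (TCP) lies midway between the tips of the shut fingers; the grasp point (between the pads) lies 19 mm behind it (ctrl.hold_point_z is the distance from the TCP to the grasp point, in m); z points along the fingers, x is the direction in which the jaws open and shut, and the axes are right-handed (so a half turn about z gives the same grasp; the last joint's range is limited). The gripper opens to 94 mm and grips with 3 to 60 N. Pads are 16 mm wide; open, the fingers measure 119 mm over their backs; the gripper's body (75 mm by 177 mm) begins 78 mm behind the grasp point.
Start: joints at [1.221, 0.3, 1.521, -0, 1.321, -0.067], TCP at [0.153, 0.528, 0.205] pointing down, gripper open.
Joint ranges: [-3.03, 3.03], [-0.79, 2.21], [0.23, 2.52], [-1.04, 4.18], [0, 3.07], [-2.55, 2.55]. Speed limits (rad/s): [2.22, 2.22, 2.57, 3.14, 3.14, 3.14].

### API

Orientations are given as [roll, pitch, yaw] about the fixed x, y, z axes, in that order (R = Rz(yaw) Ry(pitch) Rx(roll)).
In Python, from station import ctrl, viewer, ticket, nets gives the robot as it stands.
- The arm moves only by the tool carry_out, never from a script. Its argument "commands" is one flat list of numbers, 7 for each row, row after row: the closure, from -1 (fully open) to 1 (shut), so that 0 is half open, then the shift along the world's x, y, z in cm, then the turn, a rotation vector about the world's x, y, z in rad. In form: [gripper, tx, ty, tz, ax, ay, az, gripper, tx, ty, tz, ax, ay, az, ...]. A call has 1 to 12 rows; each row is the pose to reach, as a shift and turn from the pose measured when the call began; what a row does not reach only later rows make up. A row lasts 1/12 s, in which the tool goes at most 41.7 mm and 7.16 degrees, less where a joint would pass 70% of its speed; a pose out of reach is approached as far as the arm can. A call with a gripper value outside its range is refused whole. The fingers move at their own pace and stop on an object; "force" is the grip in N (left out, the last holds). Time passes only in rows, so rows that repeat a pose let the fingers close. It gives the time, the measured TCP pose, the force and the opening at its end, in the units of the state.
- ctrl.get_obs(): the state, without advancing time (a new reading comes with each control period).
- viewer.camera(name): name is "scene" or "top"; returns (picture, depth): 400x640x3 uint8, blue, green, red; 400x640 float32, m along the optical axis (not along the pixel's ray), 0 where there is no reading.
- viewer.camera_info(name): a dict with "fx", "fy", "cx", "cy" (pixels), "D" ([k1, k2, p1, p2, k3] as OpenCV has them; the pictures are not rectified), "R" (3x3) and "t" (3): a world point X has camera coordinates R X + t. Camera axes: x right, y down, z forward; pixel columns grow to the right and rows downward; lengths in m; the calibration is good to about 2 mm. A picture is of the moment at which its call begins. camera_info takes no time and is no camera call.
- ticket.hand_in(): hands the job in, once; it reports no verdict.
Trained networks look in the newest picture that a camera, given by its name, has taken for a name from the list of things; names that differ only in an ending like _2 or _b are one class to them, and where a whole thing is asked for, a point or a joint stands for the part that bears it (a point fixed in the world has none). Each returns a list of dicts, best first, with "confidence" (0 to 1); they miss things now and then, are a little off and sometimes report something else, mostly with a low value. They report only what shows in the picture. A call takes as long as a camera call.
- nets.silhouettes(camera, thing): "region" (400x640 bool, what is visible of it) and "extent" ([left, top, right, bottom] in pixels, round what is visible of it).
The state is a dict: "time_s": time; "qpos": joint angles; "joint_vel": joint speeds; "tau": joint torques, N m; "ee_pos": TCP position; "eef_rot": TCP orientation; "force": force on the tool from outside, world axes, zero at the start; "moment": the same for the moment, N m; "grip_width": finger opening in m.
Only numpy, scipy, OpenCV 4.12 (cv2) and the standard library are available. Lean on these libraries where they do the work, as an engineer would, in place of code of your own. Each camera call takes 0.05 s, during which the arm holds its last target. There are 200 camera calls.

## Working session

There is one attempt and no reset: what is moved stays moved. The work goes in short steps, Python scripts to look and compute and a tool call to move; the robot and the scene stay as the last step left them, time stands still between calls to the robot, and variables do not carry over. Pictures are saved under pics/ and viewed, about 8 in all and at most 12, crops included, and the job is handed in when it is done.

Besides the shell and the picture viewer there is one more tool, called after "Emit:" as name(argument=value, ...) on one line, values as JSON. carry_out: Moves the arm, as the interface text tells. Its arguments: {"type":"object","properties":{"commands":{"type":"array","items":{"type":"number"}},"force":{"type":"number"}},"required":["commands"]}

```bash
mkdir -p pics; cat > h.py <<'E'
import numpy as np, cv2
from station import ctrl, viewer, ticket, nets
def cloud(cam, depth):
    i=viewer.camera_info(cam); K=np.array([[i['fx'],0,i['cx']],[0,i['fy'],i['cy']],[0,0,1.]])
    v,u=np.mgrid[:400,:640]
    p=cv2.undistortPoints(np.stack([u,v],-1).reshape(-1,1,2).astype(np.float64),K,np.array(i['D'],float)).reshape(400,640,2)
    P=np.dstack([p[...,0]*depth,p[...,1]*depth,depth])
    R=np.array(i['R']);t=np.array(i['t']).ravel()
    W=(P-t)@R; W[depth<=0]=np.nan
    return W
E
python3 - <<'E'
from h import *
o=ctrl.get_obs(); print({k:np.round(v,3).tolist() for k,v in o.items()}, ctrl.hold_point_z)
for c in ['top','scene']:
    im,d=viewer.camera(c); cv2.imwrite(f'pics/{c}0.png',im); W=cloud(c,d)
    np.savez(f'{c}0.npz',im=im,d=d,W=W)
    for n in ['wrench_ring','wrench_grip','bolt_seat','drum','rest','spray','gel_jar','tube_rack']:
        try:
            for s in nets.silhouettes(c,n)[:2]:
                m=s['region']; w=W[m]; w=w[~np.isnan(w[:,0])]
                print(c,n,round(s['confidence'],2),np.round(s['extent']).tolist(),int(m.sum()),'med',np.round(np.median(w,0),3),'p2',np.round(np.percentile(w,2,0),3),'p98',np.round(np.percentile(w,98,0),3))
        except Exception as e: print(c,n,e)
E
```

```text
{'time_s': 0.0, 'qpos': [1.221, 0.3, 1.522, -0.0, 1.321, -0.067], 'joint_vel': [0.0, 0.001, -0.0, 0.002, 0.0, -0.0], 'tau': [-0.001, -53.18, -35.273, 0.071, 0.024, -0.0], 'ee_pos': [0.153, 0.528, 0.205], 'eef_rot': [-3.142, 0.001, 1.288], 'force': [0.036, 0.471, 0.456], 'moment': [-0.014, -0.075, 0.015], 'grip_width': 0.094} 0.0188
top wrench_ring 0.83 [376.0, 134.0, 453.0, 213.0] 973 med [ 0.593 -0.258  0.05 ] p2 [ 0.485 -0.342  0.003] p98 [ 0.686 -0.159  0.057]
top wrench_grip 0.58 [408.0, 136.0, 453.0, 185.0] 595 med [ 0.623 -0.284  0.052] p2 [ 0.561 -0.343  0.033] p98 [ 0.686 -0.229  0.058]
top bolt_seat 0.83 [284.0, 166.0, 303.0, 188.0] 327 med [0.554 0.064 0.092] p2 [0.533 0.042 0.084] p98 [0.58  0.087 0.114]
top drum 0.72 [243.0, 137.0, 339.0, 223.0] 6549 med [0.552 0.063 0.084] p2 [ 0.453 -0.036  0.009] p98 [0.659 0.171 0.101]
top rest 0.95 [366.0, 129.0, 451.0, 222.0] 1321 med [ 0.573 -0.235  0.005] p2 [ 0.468 -0.338 -0.   ] p98 [ 0.696 -0.144  0.034]
top spray 0.78 [162.0, 222.0, 200.0, 243.0] 593 med [0.412 0.328 0.113] p2 [0.389 0.314 0.021] p98 [0.438 0.354 0.17 ]
top ge
[... 696 characters left out ...]
d [0.573 0.033 0.084] p2 [ 0.452 -0.046  0.002] p98 [0.669 0.164 0.1  ]
scene drum 0.53 [339.0, 115.0, 355.0, 161.0] 582 med [0.422 0.322 0.08 ] p2 [0.393 0.31  0.003] p98 [0.44  0.348 0.167]
scene rest 0.67 [260.0, 263.0, 298.0, 358.0] 1267 med [ 0.603 -0.263  0.006] p2 [ 0.495 -0.351  0.001] p98 [ 0.702 -0.176  0.034]
scene spray 0.97 [337.0, 115.0, 355.0, 160.0] 637 med [0.421 0.324 0.084] p2 [0.39  0.31  0.002] p98 [0.44  0.355 0.169]
scene gel_jar 0.78 [176.0, 260.0, 214.0, 297.0] 907 med [ 0.393 -0.338  0.065] p2 [ 0.352 -0.364  0.006] p98 [ 0.411 -0.305  0.088]
scene tube_rack 0.96 [378.0, 147.0, 426.0, 191.0] 1130 med [0.62  0.349 0.043] p2 [0.542 0.321 0.003] p98 [0.681 0.404 0.093]
```

```bash
python3 - <<'E'
from h import *
T=np.load('top0.npz');S=np.load('scene0.npz')
def up(im,x0,y0,w,h,W,H): return cv2.resize(im[y0:y0+h,x0:x0+w],(W,H),interpolation=cv2.INTER_CUBIC)
t=T['im'];s=S['im']
a=np.vstack([up(t,150,110,320,170,800,425)]); 
b=np.hstack([up(t,278,160,32,32,200,175),up(s,322,190,32,28,200,175),up(t,370,128,90,98,200,175),up(s,250,245,60,115,200,175)])
cv2.imwrite('pics/m1.png',np.vstack([a,b]))
cl={}
for n,D in (('top',T),('scene',S)):
    W=D['W'];
    m=(W[...,2]>.045)&(W[...,2]<.065)&(W[...,0]>.44)&(W[...,0]<.73)&(W[...,1]<-.12)&(W[...,1]>-.38)
    p=W[m]; xy=p[:,:2].astype(np.float32)
    vx,vy,x0,y0=cv2.fitLine(xy,cv2.DIST_HUBER,0,.01,.01).ravel()
    if vx<0: vx,vy=-vx,-vy
    d=np.array([vx,vy]);r=(xy-[x0,y0]); al=r@d; la=r@np.array([-vy,vx])
    h=(al>al.max()-.14)
    print(n,len(p),'yaw',np.degrees(np.arctan2(vy,vx)),'ends',al.min(),al.max())
    # refine with handle only
    vx,vy,x1,y1=cv2.fitLine(xy[h],cv2.DIST_HUBER,0,.01,.01).ravel(); 
    print(' handle yaw',np.degrees(np.arctan2(vy,vx)),'len',al.max()-al.min(),'zmed',np.median(p[h][:,2]))
    e0=np.array([x0,y0])+d*al.min(); e1=np.array([x0,y0])+d*al.max(); print(' ringend',e0,'handleend',e1,'ring c',e0+.025*d,e1-.24*d,'handle c',[x1,y1], 'grip',e1-.08*d)
    R=la[al<al.min()+.05]; print(' ring lat',R.min(),R.max(),' handle lat',la[h].min(),la[h].max())
    # lid
    m=(abs(W[...,2]-.085)<.006)&(np.hypot(W[...,0]-.555,W[...,1]-.063)<.15)
    q=W[m][:,:2].astype(np.float32); c,rad=cv2.minEnclosingCircle(q); print(' lid',len(q),c,rad,q.mean(0),'z',np.median(W[m][:,2]))
    m=(W[...,2]>.096)&(np.hypot(W[...,0]-.555,W[...,1]-.063)<.04)
    q=W[m]; print(' bolt n',len(q),q.mean(0),(q.min(0)+q.max(0))/2,q.min(0),q.max(0))
    m=(W[...,2]>.109)&(np.hypot(W[...,0]-.555,W[...,1]-.063)<.04);q=W[m];print(' cone',len(q),q.mean(0))
i=viewer.camera_info('top');j=viewer.camera_info('scene')
for k in(i,j): print(k['fx'],-np.array(k['R']).T@np.array(k['t']).ravel(),np.round(np.array(k['R'])[2],2))
E
```

```text
top 693 yaw -41.156353 ends -0.15908158 0.15349951
 handle yaw -39.72556 len 0.3125811 zmed 0.052559541047111386
 ringend [ 0.4884824  -0.16675377] handleend [ 0.72382987 -0.37246844] ring c [ 0.5073053  -0.18320668] [ 0.5431299  -0.21452057] handle c [np.float32(0.6540258), np.float32(-0.31184092)] grip [ 0.6635966  -0.31981915]
 ring lat -0.025971863 0.02669515  handle lat -0.012914581 0.015170924
 lid 6036 (0.5579825639724731, 0.0652751624584198) 0.11500298231840134 [0.55630124 0.06478864] z 0.08369193672769429
 bolt n 154 [0.55582611 0.06432576 0.10670624] [0.55723976 0.06477869 0.10681286] [0.53868232 0.04882892 0.09709501] [0.57579719 0.08072846 0.11653071]
 cone 53 [0.55742211 0.06569776 0.11198141]
scene 788 yaw -41.50121 ends -0.16392487 0.1029417
 handle yaw -41.727074 len 0.26686656 zmed 0.05374317536823657
 ringend [ 0.48873687 -0.16734998] handleend [ 0.6886044  -0.34418535] ring c [ 0.5074604  -0.18391588] [ 0.50885844 -0.18515274] handle c [np.float32(0.63963884), np.float32(-0.30080023)] grip [ 0.62868905 -0.29117447]
 ring lat -0.025745265 0.02565981  handle lat -0.013077769 0.012918178
 lid 3714 (0.555300235748291, 0.06249190494418144) 0.11714180558919907 [0.5607684  0.05598868] z 0.08486793071295423
 bolt n 113 [0.55934739 0.05742859 0.10684329] [0.55677853 0.06193658 0.10712176] [0.53759032 0.04290792 0.0962724 ] [0.57596673 0.08096523 0.11797112]
 cone 39 [0.55655998 0.05983355 0.11293998]
445.7402412722068 [ 0.36160418 -0.0089965   1.18735554] [ 0.14  0.01 -0.99]
425.17973443469936 [ 0.97676673 -0.63638808  0.97309557] [-0.39  0.55 -0.73]
```

View pics/m1.png

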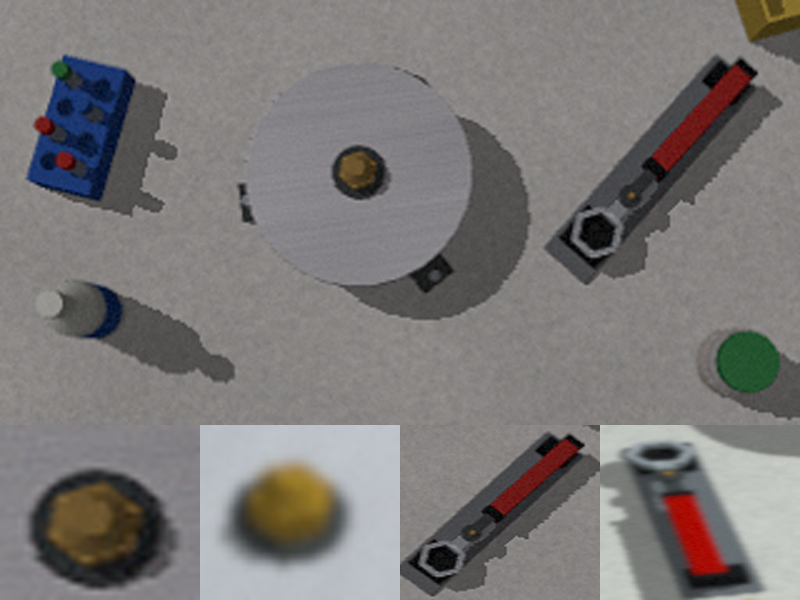

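The mosaic shows the rest and wrench at right, with the ring near top-camera px (388,204) and the handle running up-right. The bolt sits at about (293,177) mid-lid, and nothing stands between the two. Next I fit the hex yaw.

```bash
cat > hexfit.py <<'E'
from h import *
from scipy.optimize import minimize
def proj(cam,X):
    i=viewer.camera_info(cam);K=np.array([[i['fx'],0,i['cx']],[0,i['fy'],i['cy']],[0,0,1.]])
    return cv2.projectPoints(np.asarray(X,float),cv2.Rodrigues(np.array(i['R']))[0],np.array(i['t'],float).ravel(),K,np.array(i['D'],float))[0].reshape(-1,2)
def hexa(x,y,z,yaw,af):
    a=yaw+np.radians(30+60*np.arange(6));r=af/2/np.cos(np.pi/6)
    return np.c_[x+r*np.cos(a),y+r*np.sin(a),np.full(6,z)]
E
python3 - <<'E'
from hexfit import *
for c,n in (('top',12),('scene',8)):
    im=np.mean([viewer.camera(c)[0].astype(float) for _ in range(n)],0)
    np.save(c+'avg.npy',im)
    u0,v0=np.round(proj(c,[[.557,.064,.098]])[0]).astype(int); r=16
    cr=im[v0-r:v0+r,u0-r:u0+r]; k=12
    # brass score: red minus blue
    s=cr[...,2]-cr[...,0]; 
    s=cv2.resize(s,None,fx=k,fy=k,interpolation=cv2.INTER_LINEAR)
    hi=np.percentile(s[14*k:18*k,14*k:18*k],50); soft=np.clip(s/hi,0,1)
    def render(x,y,yaw):
        P=np.vstack([hexa(x,y,.09,yaw,.034),hexa(x,y,.100,yaw,.034),hexa(x,y,.104,yaw,.0324)])
        q=(proj(c,P)-[u0-r,v0-r]+.5)*k-.5
        m=np.zeros(s.shape,np.float32);cv2.fillConvexPoly(m,np.round(cv2.convexHull(q.astype(np.float32))*16).astype(np.int32),1,shift=4)
        return cv2.GaussianBlur(m,(0,0),k*.5),q
    res=[]
    for yd in range(0,60,3):
        f=lambda p:((render(p[0]/1e3,p[1]/1e3,np.radians(yd))[0]-soft)**2).sum()/k/k
        o=minimize(f,[557,64],method='Nelder-Mead',options=dict(xatol=.05,fatol=.01,initial_simplex=[[557,64],[560,64],[557,67]]))
        res.append((o.fun,yd,*o.x))
    print(c,[(round(a,2),b,round(x,1),round(y,1)) for a,b,x,y in sorted(res)[:8]],'worst',max(res)[:2])
    b=min(res);q=render(b[2]/1e3,b[3]/1e3,np.radians(b[1]))[1]
    v=cv2.resize(np.clip(cr,0,255).astype(np.uint8),None,fx=k,fy=k,interpolation=cv2.INTER_CUBIC);w=v.copy()
    cv2.polylines(w,[q[6:12].astype(np.int32)],True,(255,0,255),1)
    cv2.imwrite(f'pics/hex_{c}.png',np.hstack([v,w]))
cv2.imwrite('pics/hex.png',cv2.resize(np.vstack([cv2.imread('pics/hex_top.png'),cv2.imread('pics/hex_scene.png')]),(600,600)))
E
```

```text
top [(np.float64(7.98), 21, np.float64(558.2), np.float64(65.0)), (np.float64(8.08), 24, np.float64(558.1), np.float64(65.0)), (np.float64(8.3), 18, np.float64(558.1), np.float64(65.1)), (np.float64(8.61), 27, np.float64(558.1), np.float64(64.9)), (np.float64(8.93), 15, np.float64(558.0), np.float64(65.1)), (np.float64(9.43), 30, np.float64(558.0), np.float64(65.1)), (np.float64(9.83), 12, np.float64(558.0), np.float64(65.1)), (np.float64(10.36), 33, np.float64(558.1), np.float64(65.1))] worst (np.float64(14.731072078565235), 51)
scene [(np.float64(6.72), 21, np.float64(556.7), np.float64(63.9)), (np.float64(6.74), 18, np.float64(556.9), np.float64(63.7)), (np.float64(6.84), 24, np.float64(556.8), np.float64(63.7)), (np.float64(6.98), 15, np.float64(556.7), np.float64(63.6)), (np.float64(7.03), 27, np.float64(557.0), np.float64(63.6)), (np.float64(7.19), 30, np.float64(557.1), np.float64(63.8)), (np.float64(7.2), 12, np.float64(556.7), np.float64(63.8)), (np.float64(7.46), 9, np.float64(557.0), np.float64(63.4))] worst (np.float64(8.515624941755286), 51)
```

View pics/hex.png

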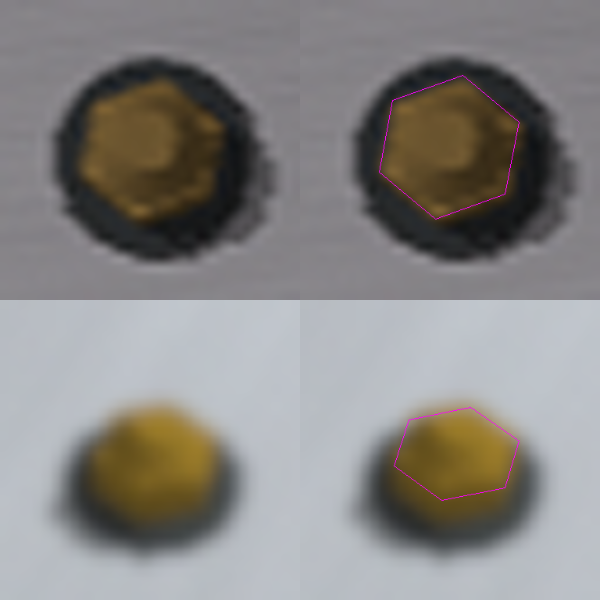

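Both cameras agree on a bolt centre of about (557.5, 64.5) mm and hex yaw of about 21° mod 60 (−38.5°), with outline corners matching. The wrench yaw is −41.6°, so only about 3° of turn is needed. I'm moving over the handle now.

Emit:
carry_out(commands=[-1,46.3,-80.9,0,0,0,-0.443,-1,46.3,-80.9,0,0,0,-0.443,-1,46.3,-80.9,0,0,0,-0.443,-1,46.3,-80.9,0,0,0,-0.443,-1,46.3,-80.9,0,0,0,-0.443,-1,46.3,-80.9,0,0,0,-0.443,-1,46.3,-80.9,0,0,0,-0.443,-1,46.3,-80.9,0,0,0,-0.443,-1,46.3,-80.9,0,0,0,-0.443,-1,46.3,-80.9,0,0,0,-0.443,-1,46.3,-80.9,0,0,0,-0.443,-1,46.3,-80.9,0,0,0,-0.443], force=60)

```text
time_s: 2.9
ee_pos: [0.4024, 0.0921, 0.2058]
eef_rot: [3.141, -0.001, 0.845]
force: [1.8, 0.6, 0.2]
grip_width: 0.0942
```

Emit:
carry_out(commands=[-1,21.4,-37.3,0,0,0,0,-1,21.4,-37.3,0,0,0,0,-1,21.4,-37.3,0,0,0,0,-1,21.4,-37.3,0,0,0,0,-1,21.4,-37.3,0,0,0,0,-1,21.4,-37.3,0,0,0,0,-1,21.4,-37.3,0,0,0,0,-1,21.4,-37.3,0,0,0,0,-1,21.4,-37.3,0,0,0,0,-1,21.4,-37.3,0,0,0,0,-1,21.4,-37.3,0,0,0,0,-1,21.4,-37.3,0,0,0,0])

```text
time_s: 3.9
ee_pos: [0.6168, -0.284, 0.2042]
eef_rot: [-3.141, -0.0, 0.842]
force: [0.8, -0.7, 0.3]
grip_width: 0.094
```

```bash
python3 - <<'E'
from h import *
o=ctrl.get_obs(); print({k:np.round(v,4).tolist() for k,v in o.items()})
E
```

```text
{'time_s': 3.9, 'qpos': [-0.4855, 0.5994, 1.097, 0.0003, 1.4457, -1.3277], 'joint_vel': [0.0458, -0.0665, 0.0979, 0.0073, -0.0226, 0.0274], 'tau': [-1.422, -69.1354, -39.5332, -0.036, 0.3818, -0.3757], 'ee_pos': [0.6168, -0.284, 0.2042], 'eef_rot': [-3.141, -0.0002, 0.8422], 'force': [0.813, -0.6616, 0.3042], 'moment': [-0.0186, 0.0642, 0.0513], 'grip_width': 0.094}
```

Emit:
carry_out(commands=[-1,0,0.3,-4,0,0,0,-1,0,0.3,-8,0,0,0,-1,0,0.3,-12,0,0,0,-1,0,0.3,-15,0,0,0,-1,0,0.3,-17,0,0,0,-1,0,0.3,-18,0,0,0,-1,0,0.3,-18,0,0,0,-1,0,0.3,-18,0,0,0,1,0,0.3,-18,0,0,0,1,0,0.3,-18,0,0,0,1,0,0.3,-18,0,0,0,1,0,0.3,-18,0,0,0], force=60)

```text
time_s: 4.9
ee_pos: [0.6171, -0.2811, 0.0251]
eef_rot: [3.141, -0.0, 0.842]
force: [0.4, -0.3, -0.4]
grip_width: 0.0703
```

Emit:
carry_out(commands=[1,0,0,0,0,0,0,1,0,0,0,0,0,0,1,0,0,0,0,0,0,1,0,0,0,0,0,0])

```text
time_s: 5.23
ee_pos: [0.6171, -0.2811, 0.0251]
eef_rot: [3.141, -0.0, 0.842]
force: [-0.1, -0.4, -0.0]
grip_width: 0.0443
```

Emit:
carry_out(commands=[1,0,0,0,0,0,0,1,0,0,0,0,0,0,1,0,0,0,0,0,0,1,0,0,0,0,0,0,1,0,0,0,0,0,0,1,0,0,0,0,0,0])

```text
time_s: 5.73
ee_pos: [0.6171, -0.2811, 0.0251]
eef_rot: [3.141, -0.001, 0.842]
force: [-0.3, 0.2, -0.1]
grip_width: 0.0234
```

Emit:
carry_out(commands=[1,0,0,1,0,0,0,1,0,0,2.5,0,0,0,1,0,0,4.5,0,0,0,1,0,0,7,0,0,0,1,0,0,9.5,0,0,0,1,0,0,11.5,0,0,0,1,0,0,12.5,0,0,0,1,0,0,12.5,0,0,0,1,0,0,12.5,0,0,0,1,0,0,12.5,0,0,0])

```text
time_s: 6.57
ee_pos: [0.6165, -0.2808, 0.1483]
eef_rot: [-3.14, 0.0, 0.842]
force: [-0.4, 0.1, -3.9]
grip_width: 0.0235
```

```bash
cat > wr.py <<'E'
from h import *
def look(cam,ox,oy,zlo,zhi,yaw0,n=3):
    """fit wrench ring + steel from points near expected ring (ox,oy)"""
    Ws=[];
    for _ in range(n):
        im,d=viewer.camera(cam);Ws.append(cloud(cam,d))
    W=np.concatenate([w.reshape(-1,3) for w in Ws])
    W=W[(W[:,2]>zlo)&(W[:,2]<zhi)]
    d=np.array([np.cos(yaw0),np.sin(yaw0)]);nn=np.array([-d[1],d[0]])
    r=W[:,:2]-[ox,oy];al=r@d;la=r@nn
    m=(al>-.045)&(al<.08)&(abs(la)<.04)
    return im,W[m],al[m],la[m]
E
python3 - <<'E'
from wr import *
o=ctrl.get_obs();p=o['ee_pos'];yaw=o['eef_rot'][2]-np.pi/2
print(np.round(p,4),np.degrees(o['eef_rot']),np.round(o['force'],2),np.round(o['moment'],3))
ox,oy=p[:2]-.145*np.array([np.cos(yaw),np.sin(yaw)])
print('expected ring',ox,oy)
for c in('top','scene'):
    im,P,al,la=look(c,ox,oy,.13,.21,yaw); cv2.imwrite(f'pics/l_{c}.png',im)
    s=np.polyfit(al,P[:,2],1)
    ring=al<.03
    print(c,len(al),'al',al.min(),'la',la[ring].min(),la[ring].max(),'la mean strip',la[al>.03].mean(),'slope',np.degrees(np.arctan(s[0])),'z0',s[1],'zring',np.median(P[ring,2]))
E
```

```text
[ 0.6165 -0.2808  0.1483] [-1.79889395e+02  5.60574222e-03  4.82457446e+01] [-0.42  0.13 -3.88] [-0.199 -0.12  -0.007]
expected ring 0.5083362494642664 -0.18424449377821855
top 291 al -0.028366648251018253 la 0.002686636458475213 0.028154377630426265 la mean strip nan slope 1.7646931414628808 z0 0.16625430692505871 zring 0.16665589451732457<stdin>:10: RuntimeWarning: Mean of empty slice.
  ret = ret.dtype.type(ret / rcount)
Traceback (most recent call last):
TypeError: expected non-empty vector for x
```

Emit:
carry_out(commands=[1,0.5,2.5,0,0,0,0.006,1,1.1,5,0,0,0,0.012,1,1.7,8,0,0,0,0.018,1,2.3,11,0,0,0,0.024,1,3,14,0,0,0,0.03,1,3.6,17,0,0,0,0.036,1,4.2,20,0,0,0,0.042,1,4.8,22.5,0,0,0,0.05,1,5.2,24.5,0,0,0,0.056,1,5.45,25.5,0,0,0,0.056,1,5.45,25.5,0,0,0,0.056,1,5.45,25.5,0,0,0,0.056])

```text
time_s: 7.87
ee_pos: [0.6714, -0.0265, 0.1492]
eef_rot: [-3.141, 0.0, 0.898]
force: [-0.2, -0.3, -2.8]
grip_width: 0.0233
```

```bash
python3 - <<'E'
from wr import *
o=ctrl.get_obs();p=o['ee_pos'];yaw=o['eef_rot'][2]-np.pi/2
print(np.round(p,4),np.degrees(o['eef_rot']),np.round(o['force'],2),np.round(o['moment'],3))
ox,oy=p[:2]-.145*np.array([np.cos(yaw),np.sin(yaw)])
print('expected ring',ox,oy)
ims=[]
for c in('top','scene'):
    im,P,al,la=look(c,ox,oy,.125,.21,yaw); 
    np.savez(f'a_{c}.npz',P=P,al=al,la=la);ims.append(im)
    if len(al)<10: print(c,len(al));continue
    s=np.polyfit(al,P[:,2],1)
    ring=al<.03
    print(c,len(al),'al',al.min(),'la',la[ring].min(),la[ring].max(),'la strip',la[al>.035].mean(),'slope',np.degrees(np.arctan(s[0])),'z0',s[1],'zring',np.median(P[ring,2]))
a=cv2.resize(ims[0][120:240,240:400],(480,360),interpolation=cv2.INTER_CUBIC);b=cv2.resize(ims[1][150:270,240:346],(318,360),interpolation=cv2.INTER_CUBIC)
cv2.imwrite('pics/over.png',np.hstack([a,b]))
E
```

```text
[ 0.6714 -0.0265  0.1492] [-1.79980573e+02  6.58767971e-03  5.14646790e+01] [-0.19 -0.32 -2.76] [-0.187 -0.214  0.055]
expected ring 0.5579416906154341 0.06379905970926829
top 156 al -0.026038987215839138 la 0.005712712623310984 0.02624103793286495 la strip nan slope -3.2628766013031396 z0 0.1667355349997087 zring 0.1676035035387466
scene 222 al -0.027986648248406857 la -0.02897282807698045 0.01424287558771447 la strip -0.01025738316216408 slope 4.933717371763639 z0 0.1680620235783444 zring 0.16812459182732736<stdin>:13: RuntimeWarning: Mean of empty slice.
  ret = ret.dtype.type(ret / rcount)
```

View pics/over.png

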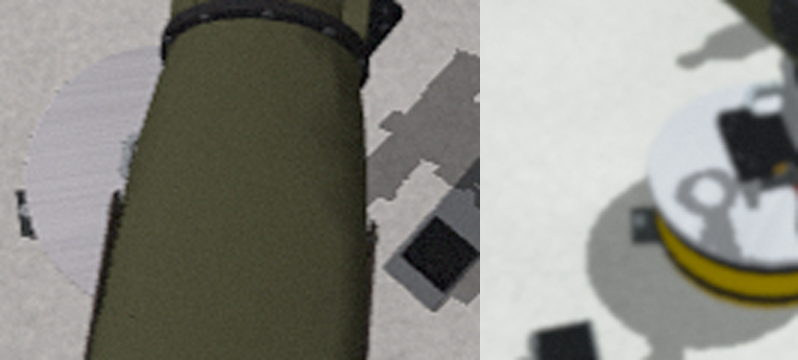

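The arm hides most of the ring from both cameras. The visible left edge and the scene depth put the ring centre within about 1.5 mm of where I expected it, drooping about 2°. I'll level it, centre it and lower it in stages, watching the force.

Emit:
carry_out(commands=[1,-0.1,0.1,-1,0.011,0.014,0,1,-0.1,0.1,-2,0.022,0.027,0,1,-0.1,0.1,-3,0.022,0.027,0,1,-0.1,0.1,-4,0.022,0.027,0,1,-0.1,0.1,-4.5,0.022,0.027,0,1,-0.1,0.1,-4.5,0.022,0.027,0,1,-0.1,0.1,-4.5,0.022,0.027,0])

```text
time_s: 8.75
ee_pos: [0.6703, -0.0259, 0.1042]
eef_rot: [-3.106, -0.0, 0.897]
force: [-1.3, -0.0, -3.9]
grip_width: 0.0236
```

Emit:
carry_out(commands=[1,0,0,-0.2,0,0,0,1,0,0,-0.4,0,0,0,1,0,0,-0.6,0,0,0,1,0,0,-0.8,0,0,0,1,0,0,-0.8,0,0,0,1,0,0,-0.8,0,0,0])

```text
time_s: 9.25
ee_pos: [0.6703, -0.0259, 0.0962]
eef_rot: [-3.106, -0.0, 0.897]
force: [0.3, -0.1, -3.1]
grip_width: 0.0235
```

```bash
cat > st.py <<'E'
from h import *
def st():
    o=ctrl.get_obs();print(round(o['time_s'],2),np.round(o['ee_pos'],4),np.round(np.degrees(o['eef_rot']),2),'F',np.round(o['force'],2),'M',np.round(o['moment'],3),round(o['grip_width'],4))
    p=np.array(o['ee_pos']);y=o['eef_rot'][2]-np.pi/2;print('exp ring',p[:2]-.145*np.array([np.cos(y),np.sin(y)]))
    return o
E
python3 -c "from st import *;st()"
```

```text
9.25 [ 0.6703 -0.0259  0.0962] [-1.7797e+02 -2.0000e-02  5.1400e+01] F [ 0.28 -0.05 -3.06] M [-0.178 -0.173 -0.01 ] 0.0235
exp ring [0.55696814 0.06457966]
```

Emit:
carry_out(commands=[1,0,0,-0.15,0,0,0,1,0,0,-0.3,0,0,0,1,0,0,-0.45,0,0,0,1,0,0,-0.6,0,0,0,1,0,0,-0.6,0,0,0])

```text
time_s: 9.67
ee_pos: [0.6704, -0.026, 0.0905]
eef_rot: [-3.106, -0.001, 0.897]
force: [0.9, -0.2, 3.3]
grip_width: 0.0236
```

```bash
python3 -c "from st import *;st()"
```

```text
9.67 [ 0.6704 -0.026   0.0905] [-1.7799e+02 -4.0000e-02  5.1390e+01] F [ 0.92 -0.22  3.3 ] M [0.244 0.389 0.097] 0.0236
exp ring [0.55714949 0.06452847]
```

Emit:
carry_out(commands=[1,0.08,-0.06,0,0,0,0,1,0.08,-0.06,-0.1,0,0,0,1,0.08,-0.06,-0.2,0,0,0,1,0.08,-0.06,-0.2,0,0,0])

```text
time_s: 10.0
ee_pos: [0.6712, -0.0266, 0.0881]
eef_rot: [-3.106, -0.001, 0.897]
force: [1.0, 0.0, -1.7]
grip_width: 0.0235
```

```bash
python3 -c "
from st import *
o=st()
ims=[viewer.camera('scene') for _ in range(4)]
im=np.mean([i[0].astype(float) for i in ims],0);W=cloud('scene',np.median([i[1] for i in ims],0))
cv2.imwrite('pics/s2.png',cv2.resize(im[175:260,285:385].astype(np.uint8),(700,595),interpolation=cv2.INTER_CUBIC))
m=(np.hypot(W[...,0]-.557,W[...,1]-.0645)<.03)&(W[...,2]>.09);p=W[m];print(len(p),np.round(np.percentile(p,[5,50,95],0),3))
"
```

```text
10.0 [ 0.6712 -0.0266  0.0881] [-1.7798e+02 -3.0000e-02  5.1380e+01] F [ 1.02  0.03 -1.74] M [-0.133 -0.098 -0.04 ] 0.0235
exp ring [0.55792058 0.06387431]
176 [[0.534 0.039 0.103]
 [0.549 0.058 0.113]
 [0.57  0.083 0.116]]
```

View pics/s2.png

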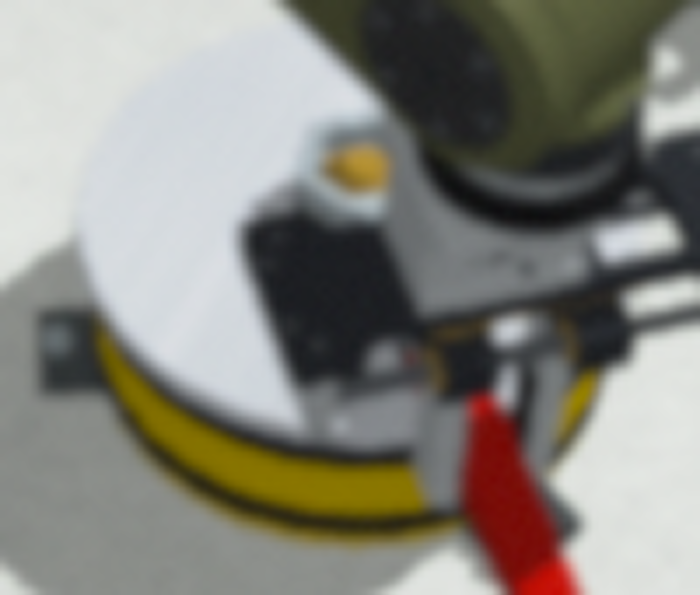

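The cropped scene picture shows the brass cone inside the ring (crop px ~(355,168)). The contact force vanished after the 1 mm shift, so I'll keep lowering.

Emit:
carry_out(commands=[1,0,0,-0.15,0,0,0,1,0,0,-0.3,0,0,0,1,0,0,-0.45,0,0,0,1,0,0,-0.45,0,0,0])

```text
time_s: 10.53
ee_pos: [0.6714, -0.0268, 0.0837]
eef_rot: [-3.107, -0.001, 0.897]
force: [2.8, -2.3, -1.8]
grip_width: 0.0237
```

```bash
python3 -c "from st import *;st()"
```

```text
10.53 [ 0.6714 -0.0268  0.0837] [-1.7801e+02 -4.0000e-02  5.1380e+01] F [ 2.76 -2.26 -1.84] M [-0.449 -0.503 -0.029] 0.0237
exp ring [0.55809126 0.06371955]
```

Emit:
carry_out(commands=[1,0.05,-0.04,0,0,0,0,1,0.05,-0.04,-0.15,0,0,0,1,0.05,-0.04,-0.3,0,0,0,1,0.05,-0.04,-0.4,0,0,0,1,0.05,-0.04,-0.4,0,0,0])

```text
time_s: 10.95
ee_pos: [0.6716, -0.0271, 0.0792]
eef_rot: [-3.106, -0.0, 0.897]
force: [-0.1, -0.3, -3.8]
grip_width: 0.0236
```

```bash
python3 -c "from st import *;st()"
```

```text
10.95 [ 0.6716 -0.0271  0.0792] [-1.7797e+02 -1.0000e-02  5.1380e+01] F [-0.15 -0.33 -3.8 ] M [-0.227 -0.179  0.035] 0.0236
exp ring [0.55830193 0.06341153]
```

Emit:
carry_out(commands=[1,0,0,-0.1,0,0,0,1,0,0,-0.2,0,0,0,1,0,0,-0.2,0,0,0,1,0,0,-0.2,0,0,0])

```text
time_s: 11.28
ee_pos: [0.6718, -0.027, 0.0776]
eef_rot: [-3.106, -0.001, 0.897]
force: [0.6, -0.1, 2.0]
grip_width: 0.0233
```

```bash
python3 -c "from st import *;st()"
```

```text
11.28 [ 0.6718 -0.027   0.0776] [-1.7799e+02 -4.0000e-02  5.1380e+01] F [ 0.55 -0.07  1.98] M [0.141 0.239 0.03 ] 0.0233
exp ring [0.55847773 0.06345449]
```

Fz went from −3.8 to +2.0 N at TCP z 0.0776, so the ring is on the flange. I'll start turning clockwise about the bolt axis.

Emit:
carry_out(commands=[1,-0.24,-0.29,0,0,0,-0.026,1,-0.49,-0.58,0,0,0,-0.052,1,-0.74,-0.86,0,0,0,-0.079,1,-1.01,-1.13,0,0,0,-0.105,1,-1.01,-1.13,0,0,0,-0.105,1,-1.01,-1.13,0,0,0,-0.105])

```text
time_s: 11.78
ee_pos: [0.6616, -0.0387, 0.0778]
eef_rot: [-3.107, -0.001, 0.791]
force: [2.4, -2.0, -0.3]
grip_width: 0.0237
```

```bash
cat > arc.py <<'E'
from st import *
def arc(C,degs):
    o=st();p=np.array(o['ee_pos'])[:2];r=p-C
    y=o['eef_rot'][2]-np.pi/2;F=np.array(o['force']);d=np.array([np.cos(y),np.sin(y)])
    print('handle yaw',round(np.degrees(y),2),'r',round(np.linalg.norm(r),4),'Fd',round(F[:2]@d,2),'Flat(ccw+)',round(F[:2]@[-d[1],d[0]],2))
    for a in degs:
        t=-np.radians(a);R=np.array([[np.cos(t),-np.sin(t)],[np.sin(t),np.cos(t)]])
        print(a,np.round((R@r-r)*100,2),round(t,3))
E
python3 -c "
from arc import *
arc(np.array([.5585,.0634]),[1,2,3,4,5,6])"
```

```text
11.78 [ 0.6616 -0.0387  0.0778] [-1.780e+02 -4.000e-02  4.533e+01] F [ 2.45 -2.05 -0.26] M [-0.228 -0.167 -0.021] 0.0237
exp ring [0.5585079  0.06321701]
handle yaw -44.67 r 0.1451 Fd 3.18 Flat(ccw+) 0.26
1 [-0.18 -0.18] -0.017
2 [-0.36 -0.35] -0.035
3 [-0.55 -0.53] -0.052
4 [-0.74 -0.69] -0.07
5 [-0.93 -0.86] -0.087
6 [-1.12 -1.02] -0.105
```

Emit:
carry_out(commands=[1,-0.16,-0.2,-0.03,0,0,-0.017,1,-0.34,-0.37,-0.03,0,0,-0.035,1,-0.53,-0.55,-0.03,0,0,-0.052,1,-0.72,-0.71,-0.03,0,0,-0.07,1,-0.72,-0.71,-0.03,0,0,-0.07])

```text
time_s: 12.2
ee_pos: [0.6541, -0.0461, 0.0776]
eef_rot: [-3.107, -0.001, 0.719]
force: [1.0, 0.1, 1.0]
grip_width: 0.0237
```

```bash
python3 -c "
from arc import *
arc(np.array([.5588,.0631]),[1,2,3,4])"
```

```text
12.2 [ 0.6541 -0.0461  0.0776] [-1.7799e+02 -4.0000e-02  4.1200e+01] F [1.03 0.06 1.01] M [0.186 0.099 0.002] 0.0237
exp ring [0.55855322 0.06295299]
handle yaw -48.8 r 0.1449 Fd 0.64 Flat(ccw+) 0.81
1 [-0.19 -0.16] -0.017
2 [-0.39 -0.33] -0.035
3 [-0.58 -0.48] -0.052
4 [-0.79 -0.64] -0.07
```

Emit:
carry_out(commands=[1,-0.19,-0.16,0,0,0,-0.017,1,-0.39,-0.33,0,0,0,-0.035,1,-0.58,-0.48,0,0,0,-0.052,1,-0.58,-0.48,0,0,0,-0.052])

```text
time_s: 12.53
ee_pos: [0.6479, -0.0512, 0.0776]
eef_rot: [-3.106, -0.001, 0.665]
force: [1.0, -1.7, 1.8]
grip_width: 0.0235
```

```bash
python3 -c "
from arc import *
arc(np.array([.5588,.0631]),[1,2,3,4])"
```

```text
12.53 [ 0.6479 -0.0512  0.0776] [-1.7798e+02 -3.0000e-02  3.8110e+01] F [ 0.96 -1.74  1.77] M [ 0.055  0.05  -0.016] 0.0235
exp ring [0.55842738 0.06286832]
handle yaw -51.89 r 0.145 Fd 1.96 Flat(ccw+) -0.31
1 [-0.2  -0.15] -0.017
2 [-0.4 -0.3] -0.035
3 [-0.61 -0.45] -0.052
4 [-0.82 -0.59] -0.07
```

Emit:
carry_out(commands=[1,-0.19,-0.16,0,0,0,-0.017,1,-0.39,-0.31,0,0,0,-0.035,1,-0.6,-0.46,0,0,0,-0.052,1,-0.6,-0.46,0,0,0,-0.052])

```text
time_s: 12.87
ee_pos: [0.6415, -0.056, 0.0775]
eef_rot: [-3.106, -0.0, 0.611]
force: [0.2, 0.3, 1.8]
grip_width: 0.0236
```

```bash
python3 -c "
from arc import *
arc(np.array([.5588,.0631]),[1,2,3,4])"
```

```text
12.87 [ 0.6415 -0.056   0.0775] [-1.7796e+02 -1.0000e-02  3.5030e+01] F [0.17 0.34 1.81] M [0.317 0.11  0.002] 0.0236
exp ring [0.55825211 0.06271422]
handle yaw -54.97 r 0.145 Fd -0.18 Flat(ccw+) 0.33
1 [-0.21 -0.14] -0.017
2 [-0.42 -0.28] -0.035
3 [-0.63 -0.42] -0.052
4 [-0.85 -0.55] -0.07
```

Emit:
carry_out(commands=[1,-0.21,-0.14,0,0,0,-0.017,1,-0.42,-0.28,0,0,0,-0.035,1,-0.63,-0.42,0,0,0,-0.052,1,-0.63,-0.42,0,0,0,-0.052])

```text
time_s: 13.2
ee_pos: [0.6348, -0.0604, 0.0775]
eef_rot: [-3.106, -0.0, 0.557]
force: [0.5, 0.7, 1.6]
grip_width: 0.0233
```

```bash
python3 -c "
from arc import *
arc(np.array([.5588,.0631]),[1,2,3,4])"
```

```text
13.2 [ 0.6348 -0.0604  0.0775] [-1.7794e+02 -1.0000e-02  3.1940e+01] F [0.5  0.73 1.58] M [ 0.315  0.067 -0.089] 0.0233
exp ring [0.55811938 0.06261253]
handle yaw -58.06 r 0.1451 Fd -0.36 Flat(ccw+) 0.81
1 [-0.22 -0.13] -0.017
2 [-0.44 -0.26] -0.035
3 [-0.66 -0.38] -0.052
4 [-0.88 -0.5 ] -0.07
```

Emit:
carry_out(commands=[1,-0.22,-0.13,0,0,0,-0.017,1,-0.44,-0.26,0,0,0,-0.035,1,-0.66,-0.38,0,0,0,-0.052,1,-0.66,-0.38,0,0,0,-0.052])

```text
time_s: 13.53
ee_pos: [0.6279, -0.0645, 0.0776]
eef_rot: [-3.106, -0.0, 0.504]
force: [0.5, -0.6, 0.8]
grip_width: 0.0235
```

```bash
python3 -c "
from arc import *
arc(np.array([.5588,.0631]),[1,2,3,4])"
```

```text
13.53 [ 0.6279 -0.0645  0.0776] [-177.94   -0.     28.85] F [ 0.51 -0.64  0.83] M [ 0.208 -0.032 -0.077] 0.0235
exp ring [0.55791915 0.06252435]
handle yaw -61.15 r 0.1451 Fd 0.8 Flat(ccw+) 0.14
1 [-0.22 -0.12] -0.017
2 [-0.45 -0.23] -0.035
3 [-0.68 -0.34] -0.052
4 [-0.91 -0.45] -0.07
```

Emit:
carry_out(commands=[1,-0.22,-0.12,0,0,0,-0.018,1,-0.45,-0.23,0,0,0,-0.037,1,-0.67,-0.35,0,0,0,-0.056,1,-0.67,-0.35,0,0,0,-0.056])

```text
time_s: 13.87
ee_pos: [0.6207, -0.0682, 0.0775]
eef_rot: [-3.105, 0.0, 0.446]
force: [0.0, -0.6, 2.3]
grip_width: 0.0235
```

```bash
python3 -c "
from arc import *
arc(np.array([.5587,.0630]),[1,2,3,4])"
```

```text
13.87 [ 0.6207 -0.0682  0.0775] [-1.7792e+02  3.0000e-02  2.5530e+01] F [ 0.01 -0.63  2.26] M [0.184 0.151 0.039] 0.0235
exp ring [0.55815859 0.06267231]
handle yaw -64.47 r 0.1451 Fd 0.58 Flat(ccw+) -0.27
1 [-0.23 -0.11] -0.017
2 [-0.46 -0.21] -0.035
3 [-0.69 -0.31] -0.052
4 [-0.93 -0.4 ] -0.07
```

Turned 26° so far, still free.

Emit:
carry_out(commands=[1,-0.23,-0.11,0,0,0,-0.017,1,-0.46,-0.21,0,0,0,-0.035,1,-0.69,-0.31,0,0,0,-0.053,1,-0.69,-0.31,0,0,0,-0.053])

```text
time_s: 14.2
ee_pos: [0.6133, -0.0715, 0.0775]
eef_rot: [-3.105, 0.001, 0.391]
force: [0.8, -0.6, 2.6]
grip_width: 0.0235
```

```bash
python3 -c "
from arc import *
arc(np.array([.5587,.0630]),[1,2,3,4])"
```

```text
14.2 [ 0.6133 -0.0715  0.0775] [-1.7791e+02  4.0000e-02  2.2390e+01] F [ 0.77 -0.65  2.57] M [0.135 0.139 0.053] 0.0235
exp ring [0.5580765  0.06258397]
handle yaw -67.61 r 0.1451 Fd 0.89 Flat(ccw+) 0.46
1 [-0.24 -0.09] -0.017
2 [-0.47 -0.18] -0.035
3 [-0.71 -0.27] -0.052
4 [-0.95 -0.35] -0.07
```

Emit:
carry_out(commands=[1,-0.24,-0.09,0,0,0,-0.018,1,-0.47,-0.18,0,0,0,-0.036,1,-0.71,-0.27,0,0,0,-0.055,1,-0.71,-0.27,0,0,0,-0.055])

```text
time_s: 14.53
ee_pos: [0.6057, -0.0744, 0.0775]
eef_rot: [-3.105, 0.001, 0.334]
force: [-0.8, -2.2, 1.1]
grip_width: 0.0233
```

```bash
python3 -c "
from arc import *
arc(np.array([.5587,.0630]),[1,2,3,4])"
```

```text
14.53 [ 0.6057 -0.0744  0.0775] [-1.779e+02  7.000e-02  1.912e+01] F [-0.81 -2.25  1.09] M [0.082 0.189 0.154] 0.0233
exp ring [0.55822785 0.0626282 ]
handle yaw -70.88 r 0.1452 Fd 1.86 Flat(ccw+) -1.51
1 [-0.24 -0.08] -0.017
2 [-0.48 -0.16] -0.035
3 [-0.73 -0.23] -0.052
4 [-0.97 -0.29] -0.07
```

Emit:
carry_out(commands=[1,-0.24,-0.08,0,0,0,-0.017,1,-0.48,-0.16,0,0,0,-0.035,1,-0.48,-0.16,0,0,0,-0.035,1,-0.48,-0.16,0,0,0,-0.035])

```text
time_s: 14.87
ee_pos: [0.6008, -0.076, 0.0775]
eef_rot: [-3.105, 0.001, 0.299]
force: [0.3, -0.6, 0.9]
grip_width: 0.0235
```

```bash
python3 -c "
from arc import *
arc(np.array([.5587,.0630]),[1,2,3,4])"
```

```text
14.87 [ 0.6008 -0.076   0.0775] [-1.779e+02  8.000e-02  1.711e+01] F [ 0.28 -0.57  0.86] M [0.116 0.28  0.176] 0.0235
exp ring [0.55810331 0.06260532]
handle yaw -72.89 r 0.1452 Fd 0.62 Flat(ccw+) 0.1
1 [-0.24 -0.07] -0.017
2 [-0.49 -0.14] -0.035
3 [-0.73 -0.2 ] -0.052
4 [-0.98 -0.26] -0.07
```

Emit:
carry_out(commands=[1,-0.24,-0.07,0,0,0,-0.017,1,-0.49,-0.14,0,0,0,-0.035,1,-0.73,-0.2,0,0,0,-0.052,1,-0.73,-0.2,0,0,0,-0.052])

```text
time_s: 15.2
ee_pos: [0.5931, -0.0782, 0.0775]
eef_rot: [-3.105, 0.002, 0.245]
force: [0.5, -1.1, 1.3]
grip_width: 0.0237
```

```bash
python3 -c "
from arc import *
arc(np.array([.5587,.0630]),[1,2,3,4])"
```

```text
15.2 [ 0.5931 -0.0782  0.0775] [-1.779e+02  9.000e-02  1.402e+01] F [ 0.45 -1.09  1.26] M [-0.06   0.126  0.094] 0.0237
exp ring [0.55792712 0.0625173 ]
handle yaw -75.98 r 0.1453 Fd 1.17 Flat(ccw+) 0.18
1 [-0.25 -0.06] -0.017
2 [-0.49 -0.11] -0.035
3 [-0.74 -0.16] -0.052
4 [-0.99 -0.21] -0.07
```

Emit:
carry_out(commands=[1,-0.25,-0.06,0,0,0,-0.018,1,-0.49,-0.11,0,0,0,-0.036,1,-0.74,-0.16,0,0,0,-0.054,1,-0.74,-0.16,0,0,0,-0.054])

```text
time_s: 15.53
ee_pos: [0.5853, -0.0799, 0.0775]
eef_rot: [-3.105, 0.002, 0.189]
force: [0.2, -2.0, 1.1]
grip_width: 0.0236
```

```bash
python3 -c "
from arc import *
arc(np.array([.5587,.0630]),[1,2,3,4])
ims=[viewer.camera(c) for c in ('top','scene')]
cv2.imwrite('pics/t3.png',np.hstack([cv2.resize(ims[0][0][130:235,240:350],(419,400),interpolation=cv2.INTER_CUBIC),cv2.resize(ims[1][0][170:275,285:385],(381,400),interpolation=cv2.INTER_CUBIC)]))
"
```

```text
15.53 [ 0.5853 -0.0799  0.0775] [-1.779e+02  9.000e-02  1.083e+01] F [ 0.15 -1.96  1.05] M [-0.187  0.052  0.209] 0.0236
exp ring [0.55806238 0.06252069]
handle yaw -79.17 r 0.1454 Fd 1.95 Flat(ccw+) -0.22
1 [-0.25 -0.04] -0.017
2 [-0.5  -0.08] -0.035
3 [-0.75 -0.12] -0.052
4 [-1.   -0.15] -0.07
```

View pics/t3.png

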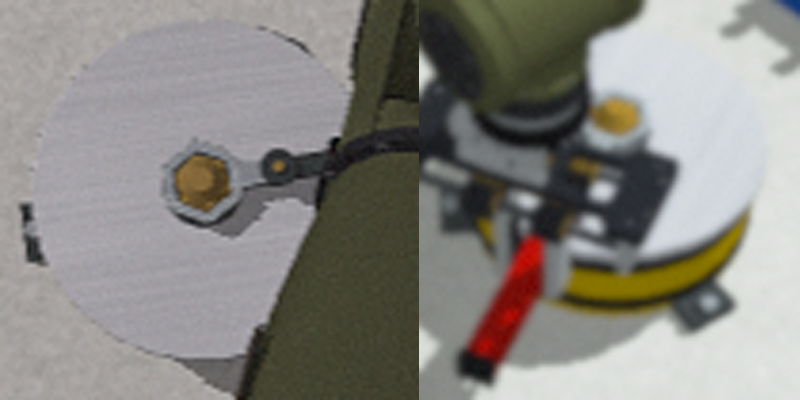

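The top view now shows the ring seated round the brass hex (crop px (200,182)), with the hinge at (278,165) and the handle still straight. Resistance is only about 0.2 N m, so the bolt is still turning and I'll go on.

Emit:
carry_out(commands=[1,-0.25,-0.04,0,0,0,-0.018,1,-0.5,-0.08,0,0,0,-0.035,1,-0.75,-0.13,0,0,0,-0.053,1,-0.75,-0.13,0,0,0,-0.053])

```text
time_s: 15.97
ee_pos: [0.5782, -0.0811, 0.0778]
eef_rot: [-3.105, 0.0, 0.136]
force: [5.1, -1.0, -0.1]
grip_width: 0.0236
```

```bash
cat > bend.py <<'E'
from arc import *
def bend(C,n=4):
    ims=[viewer.camera('top') for _ in range(n)]
    im=np.mean([i[0].astype(np.float32) for i in ims],0);W=cloud('top',np.median([i[1] for i in ims],0))
    # grey steel/dark arm of wrench above lid: z .094-.112, beyond ring and before gripper
    al=W[...,:2]-C; r=np.hypot(al[...,0],al[...,1]); z=W[...,2]
    y=ctrl.get_obs()['eef_rot'][2]-np.pi/2
    an=np.angle(np.exp(1j*(np.arctan2(al[...,1],al[...,0])-y)))
    m=(z>.0925)&(z<.115)&(abs(an)<.45)&(r>.028)
    for lo,hi in((.028,.045),(.045,.058),(.058,.09)):
        k=m&(r>lo)&(r<hi); print('r',lo,hi,'n',k.sum(),'rel ang deg',round(float(np.degrees(np.median(an[k]))),2) if k.sum() else None,'mean',round(float(np.degrees(an[k].mean())),2) if k.sum() else None)
    k=(z>.093)&(z<.108)&(r<.032)&(r>.015);p=W[k];print('ring n',k.sum(),'bbox mid',np.round((p.min(0)+p.max(0))/2,4),'z',np.round(np.percentile(p[:,2],[20,50,80]),4))
    return im
E
python3 -c "
from bend import *
arc(np.array([.5587,.0630]),[1,2,3,4]); np.save('b0.npy',bend(np.array([.5582,.0632])))"
```

```text
15.97 [ 0.5782 -0.0811  0.0778] [-1.7791e+02  1.0000e-02  7.7700e+00] F [ 5.07 -1.04 -0.14] M [ 0.029 -0.858 -0.081] 0.0236
exp ring [0.55861505 0.06258582]
handle yaw -82.23 r 0.1454 Fd 1.72 Flat(ccw+) 4.88
1 [-0.25 -0.03] -0.017
2 [-0.5  -0.06] -0.035
3 [-0.76 -0.08] -0.052
4 [-1.01 -0.1 ] -0.07
r 0.028 0.045 n 51 rel ang deg -0.82 mean 0.23
r 0.045 0.058 n 48 rel ang deg 0.79 mean 0.59
r 0.058 0.09 n 76 rel ang deg 1.74 mean 1.56
ring n 240 bbox mid [0.5571 0.06   0.1002] z [0.1015 0.103  0.1045]
```

Tight: the sideways load jumped to about 4.9 N at 44° of turn. I'm switching to an arc about the hinge and bending by about 0.15 rad first.

Emit:
carry_out(commands=[1,-0.28,-0.03,0,0,0,-0.03,1,-0.57,-0.06,0,0,0,-0.06,1,-0.86,-0.08,0,0,0,-0.09,1,-1.14,-0.09,0,0,0,-0.12,1,-1.43,-0.09,0,0,0,-0.15,1,-1.43,-0.09,0,0,0,-0.15,1,-1.43,-0.09,0,0,0,-0.15])

```text
time_s: 16.75
ee_pos: [0.564, -0.082, 0.0778]
eef_rot: [-3.105, 0.001, -0.012]
force: [3.7, -1.1, 2.4]
grip_width: 0.0234
```

```bash
python3 -c "
from bend import *
arc(np.array([.5653,.0135]),[1,2,3,4]); im=bend(np.array([.5582,.0632]));b0=np.load('b0.npy')
f=lambda i:cv2.resize(np.clip(i[145:205,270:330],0,255).astype(np.uint8),(400,400),interpolation=cv2.INTER_CUBIC)
cv2.imwrite('pics/t4.png',np.hstack([f(b0),f(im)]))
"
```

```text
16.75 [ 0.564  -0.082   0.0778] [-1.779e+02  3.000e-02 -7.100e-01] F [ 3.69 -1.13  2.42] M [-0.072 -0.384 -0.083] 0.0234
exp ring [0.56581295 0.06303546]
handle yaw -90.71 r 0.0955 Fd 1.09 Flat(ccw+) 3.7
1 [-0.17  0.  ] -0.017
2 [-0.33  0.01] -0.035
3 [-0.5   0.02] -0.052
4 [-0.67  0.03] -0.07
r 0.028 0.045 n 51 rel ang deg 8.21 mean 8.84
r 0.045 0.058 n 48 rel ang deg 9.2 mean 9.19
r 0.058 0.09 n 93 rel ang deg 5.99 mean 5.93
ring n 242 bbox mid [0.557  0.0599 0.0997] z [0.1013 0.1029 0.1042]
```

View pics/t4.png

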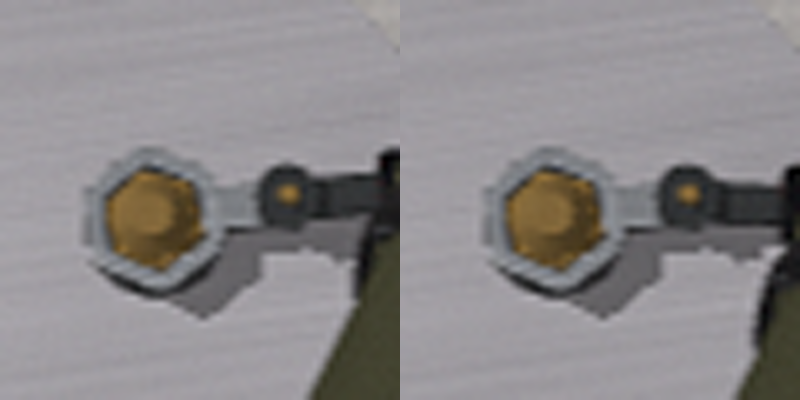

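The right-hand view (after) shows the ring and hinge unmoved and the handle bent about 0.15 rad. I'll add 0.07 rad to sit mid-window.

Emit:
carry_out(commands=[1,-0.33,0.01,0,0,0,-0.035,1,-0.67,0.03,0,0,0,-0.07,1,-0.67,0.03,0,0,0,-0.07,1,-0.67,0.03,0,0,0,-0.07])

```text
time_s: 17.28
ee_pos: [0.5574, -0.0816, 0.0777]
eef_rot: [-3.105, 0.001, -0.081]
force: [3.0, -0.6, 0.8]
grip_width: 0.024
```

```bash
python3 -c "
from bend import *
arc(np.array([.5653,.0135]),[-1,-.5]); im=bend(np.array([.5582,.0632]))
"
```

```text
17.28 [ 0.5574 -0.0816  0.0777] [-1.779e+02  5.000e-02 -4.660e+00] F [ 3.02 -0.63  0.76] M [-0.01  -0.246 -0.008] 0.024
exp ring [0.56915054 0.06288211]
handle yaw -94.66 r 0.0955 Fd 0.38 Flat(ccw+) 3.06
-1 [ 0.17 -0.01] 0.017
-0.5 [ 0.08 -0.01] 0.009
r 0.028 0.045 n 47 rel ang deg 11.27 mean 11.52
r 0.045 0.058 n 47 rel ang deg 12.95 mean 12.5
r 0.058 0.09 n 95 rel ang deg 8.44 mean 8.33
ring n 240 bbox mid [0.5571 0.0599 0.1006] z [0.1015 0.1031 0.1045]
```

Emit:
carry_out(commands=[1,0.03,0.02,-0.15,0.01,0,0,1,0.05,0.04,-0.3,0.02,-0.002,0,1,0.05,0.05,-0.45,0.03,-0.002,0,1,0.05,0.05,-0.45,0.03,-0.002,0])

```text
time_s: 17.82
ee_pos: [0.558, -0.0812, 0.0756]
eef_rot: [-3.074, 0.001, -0.081]
force: [-14.5, 3.0, 32.9]
grip_width: 0.0234
```

```bash
python3 -c "
from bend import *
arc(np.array([.5653,.0135]),[]); im=bend(np.array([.5582,.0632]))
"
```

```text
17.82 [ 0.558  -0.0812  0.0756] [-1.7611e+02  6.0000e-02 -4.6400e+00] F [-14.55   3.03  32.89] M [0.424 2.837 0.343] 0.0234
exp ring [0.56967574 0.06336479]
handle yaw -94.64 r 0.0949 Fd -1.84 Flat(ccw+) -14.75
r 0.028 0.045 n 47 rel ang deg 11.26 mean 11.64
r 0.045 0.058 n 48 rel ang deg 12.7 mean 12.69
r 0.058 0.09 n 98 rel ang deg 8.41 mean 8.24
ring n 240 bbox mid [0.5568 0.06   0.1005] z [0.1019 0.1035 0.105 ]
```

Unexpected 33 N contact: something resists this lowering, so I'm backing it out.

Emit:
carry_out(commands=[1,0,0,0.2,-0.01,0,0,1,-0.03,-0.03,0.3,-0.02,0,0,1,-0.05,-0.05,0.3,-0.03,0,0])

```text
time_s: 18.27
ee_pos: [0.5574, -0.0816, 0.0783]
eef_rot: [-3.105, -0.001, -0.081]
force: [3.5, -1.3, -1.2]
grip_width: 0.0239
```

```bash
python3 -c "
from bend import *
arc(np.array([.5653,.0135]),[]); im=bend(np.array([.5582,.0632]))
T=viewer.camera('scene');cv2.imwrite('pics/s5.png',cv2.resize(T[0][165:290,270:390],(576,600),interpolation=cv2.INTER_CUBIC))
"
```

```text
18.27 [ 0.5574 -0.0816  0.0783] [-1.779e+02 -8.000e-02 -4.620e+00] F [ 3.51 -1.29 -1.24] M [-0.03  -0.471 -0.114] 0.0239
exp ring [0.56907753 0.06289127]
handle yaw -94.62 r 0.0955 Fd 1.0 Flat(ccw+) 3.61
r 0.028 0.045 n 48 rel ang deg 11.24 mean 11.79
r 0.045 0.058 n 48 rel ang deg 12.74 mean 12.54
r 0.058 0.09 n 96 rel ang deg 8.22 mean 8.24
ring n 243 bbox mid [0.557  0.0598 0.1007] z [0.1016 0.1032 0.1047]
```

View pics/s5.png

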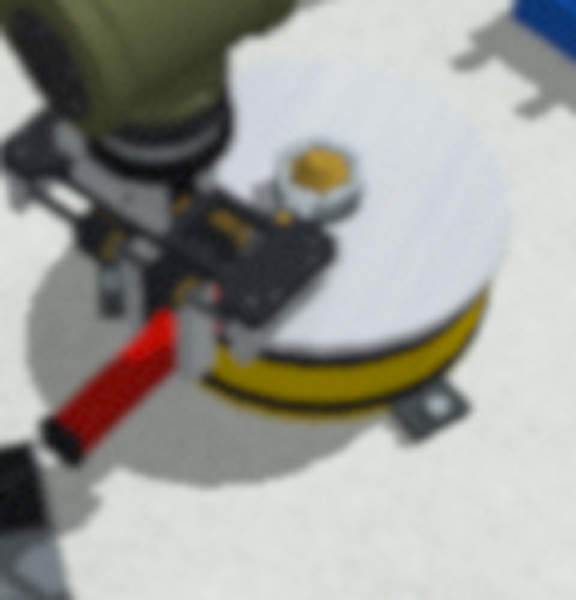

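Backed out: forces are normal again and the bend is unchanged (about 0.21 rad, ring seated). The picture shows nothing else touched. I'll ease the grip to 3 N so the handle settles, then open.

Emit:
carry_out(commands=[1,0,0,0,0,0,0,1,0,0,0,0,0,0,1,0,0,0,0,0,0,1,0,0,0,0,0,0,1,0,0,0,0,0,0,1,0,0,0,0,0,0], force=3)

```text
time_s: 19.02
ee_pos: [0.5574, -0.0816, 0.0784]
eef_rot: [-3.104, -0.001, -0.081]
force: [3.9, 0.2, -3.4]
grip_width: 0.0238
```

```bash
python3 -c "
from bend import *
arc(np.array([.5653,.0135]),[]); im=bend(np.array([.5582,.0632]))
"
```

```text
19.02 [ 0.5574 -0.0816  0.0784] [-1.7785e+02 -7.0000e-02 -4.6200e+00] F [ 3.93  0.24 -3.4 ] M [-0.265 -0.435 -0.03 ] 0.0238
exp ring [0.56909853 0.0629176 ]
handle yaw -94.62 r 0.0954 Fd -0.56 Flat(ccw+) 3.9
r 0.028 0.045 n 49 rel ang deg 11.1 mean 11.5
r 0.045 0.058 n 48 rel ang deg 12.68 mean 12.58
r 0.058 0.09 n 96 rel ang deg 8.19 mean 8.27
ring n 241 bbox mid [0.557  0.0599 0.1006] z [0.1017 0.1034 0.1046]
```

Emit:
carry_out(commands=[0.3,0,0,0,0,0,0,0.3,0,0,0,0,0,0,0.3,0,0,0,0,0,0,0.3,0,0,0,0,0,0,0.3,0,0,0,0,0,0])

```text
time_s: 19.63
ee_pos: [0.5574, -0.0816, 0.0784]
eef_rot: [-3.104, -0.001, -0.081]
force: [-0.5, 0.4, 0.5]
grip_width: 0.0329
```

```bash
python3 -c "
from bend import *
arc(np.array([.5653,.0135]),[]); im=bend(np.array([.5582,.0632]))
"
```

```text
19.63 [ 0.5574 -0.0816  0.0784] [-1.7785e+02 -6.0000e-02 -4.6200e+00] F [-0.53  0.36  0.5 ] M [-0.123  0.081  0.031] 0.0329
exp ring [0.56904749 0.06297436]
handle yaw -94.62 r 0.0954 Fd -0.31 Flat(ccw+) -0.56
r 0.028 0.045 n 47 rel ang deg 11.39 mean 11.6
r 0.045 0.058 n 46 rel ang deg 12.99 mean 13.17
r 0.058 0.09 n 95 rel ang deg 8.41 mean 8.54
ring n 238 bbox mid [0.557  0.0599 0.1005] z [0.1016 0.1033 0.1047]
```

Emit:
carry_out(commands=[-0.1,0,0,0,0,0,0,-0.1,0,0,0,0,0,0,-0.1,0,0,0,0,0,0,-0.1,0,0,1,0,0,0,-0.1,0,-0.1,2.5,0,0,0,-0.1,0,-0.2,5,0,0,0,-0.1,0,-0.3,8,0,0,0,-0.1,0,-0.3,11,0,0,0,-0.1,0,-0.3,14,0,0,0,-0.1,-2,-3,14,0,0,0,-0.1,-5,-6,14,0,0,0,-0.1,-8,-9,14,0,0,0])

```text
time_s: 20.83
ee_pos: [0.4776, -0.171, 0.2193]
eef_rot: [-3.104, -0.002, -0.079]
force: [-0.8, -1.9, 0.4]
grip_width: 0.0516
```

Emit:
carry_out(commands=[-0.1,-3,-3,0,0,0,0,-0.1,-6,-6,0,0,0,0,-0.1,-8,-9,0,0,0,0,-0.1,-8,-9,0,0,0,0,-0.1,-8,-9,0,0,0,0])

```text
time_s: 21.25
ee_pos: [0.3967, -0.2622, 0.2202]
eef_rot: [-3.105, -0.003, -0.082]
force: [-0.1, 0.3, 0.6]
grip_width: 0.0515
```

```bash
python3 - <<'E'
from st import *
st()
ims=[viewer.camera('top') for _ in range(4)];s=viewer.camera('scene')[0]
im=np.mean([i[0].astype(np.float32) for i in ims],0);W=cloud('top',np.median([i[1] for i in ims],0))
b=np.clip(im,0,255).astype(np.uint8)
cv2.imwrite('pics/fin.png',np.hstack([cv2.resize(b[130:240,240:390],(480,352),interpolation=cv2.INTER_CUBIC),cv2.resize(s[160:270,260:360],(320,352),interpolation=cv2.INTER_CUBIC)]))
red=(im[...,2]>2*im[...,1])&(im[...,2]>60)&(W[...,2]>.05)&(W[...,2]<.13)&(W[...,1]<.03)&(W[...,1]>-.2)&(abs(W[...,0]-.55)<.12)
p=W[red];vx,vy,x0,y0=cv2.fitLine(p[:,:2].astype(np.float32),cv2.DIST_HUBER,0,.01,.01).ravel()
y=np.degrees(np.arctan2(vy,vx)); y=y-180 if y>0 else y
s_=np.polyfit(p[:,1],p[:,2],1);print('handle',len(p),'yaw',y,'mid',x0,y0,'z med',np.median(p[:,2]),'tilt deg',np.degrees(np.arctan(s_[0])))
H=np.array([x0,y0])+np.array([vx,vy])/np.hypot(vx,vy)*((.0140-y0)/vy) # handle line at hinge y
C=np.array([.5575,.0637]);print('hinge',H,'ring yaw',np.degrees(np.arctan2(*(H-C)[::-1])),'bend rad',np.radians(np.degrees(np.arctan2(*(H-C)[::-1]))-y))
k=(W[...,2]>.1)&(W[...,2]<.11)&(np.hypot(W[...,0]-.557,W[...,1]-.063)<.03);q=W[k];print('ring z',np.median(q[:,2]),np.round((q.min(0)+q.max(0))/2,4),q.min(0),q.max(0))
E
```

```text
21.25 [ 0.3967 -0.2622  0.2202] [-177.91   -0.18   -4.72] F [-0.14  0.28  0.59] M [-0.06   0.027 -0.034] 0.0515
exp ring [ 0.40861331 -0.1177165 ]
handle 521 yaw -94.53741 mid 0.5570525 -0.09751557 z med 0.10254290977415116 tilt deg 3.093166677030799
hinge [0.56590223 0.014     ] ring yaw -80.40436310676017 bend rad 0.24666814789385236
ring z 0.10372653885035103 [0.557  0.0611 0.1049] [0.53048383 0.03371738 0.10008574] [0.58360671 0.08839669 0.10980915]
```

View pics/fin.png

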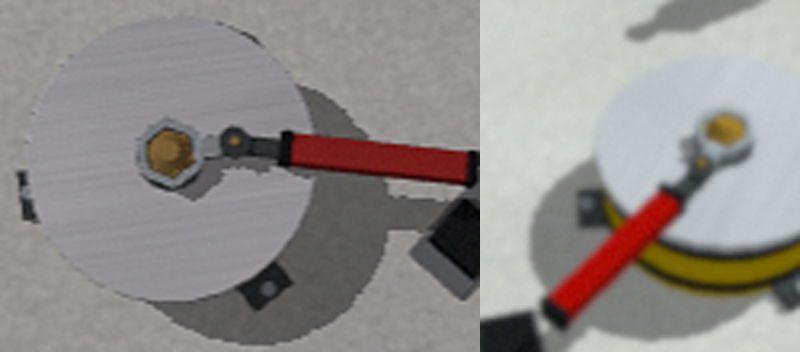

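The final picture shows the ring on the hex at crop px (168,152), the hinge at (235,140), and the handle clearly bent, resting level on the lid edge with the gripper clear. I'm handing in.

```bash
python3 -c "from h import *;print(ticket.hand_in())"
```

```text
the job is handed in; nothing more can be done
None
```

The wrench is on the lid bolt with its handle bent, let go, and the job was handed in at about 21 s of the 64 s allowed; the hand-in reports no verdict.

**What I did:**
- I gripped the handle about 145 mm from the ring, nearer the balance point than the marked 160 mm. I levelled out about 2° of droop and lowered the ring over the hex. It needed about 1.5 mm of sideways correction, and a jump in vertical force showed it had reached the flange.
- I turned it clockwise about 44° until the sideways load jumped to about 4.9 N. I then bent the handle about its hinge, eased the grip to 3 N, opened the fingers and moved clear.

**Last checks:**
- **Bend:** 0.21 rad from the ring-to-hinge angle against the tool before release. A handle-line fit after release gave 0.25 rad. The two differ by 0.04 rad, but both are within 0.10–0.34.
- **Seating:** the ring's top face measured about 104 mm above the table, as it should when seated. Its centre measured within about 3 mm of the bolt axis, with about 2 mm of calibration error.
- **Tilt:** about 0.05 rad, measured on the handle.
- **Robot:** wrist forces were near zero and the gripper was well clear.
- **Bystanders:** I did not measure the bottle, jar and rack again at the end, but the arm never moved near them.

**One check went wrong:** before letting go I tried to lower the handle onto the lid edge. The wrist force rose unexpectedly to about 36 N in total, and I don't know what caused it. I backed out at once; the ring position and bend measured the same afterwards.

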